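# Clear the jammed bottle feeder

## Robot

A 6-joint arm with a two-finger parallel gripper is mounted at the origin on the work surface. World frame = base frame: x ahead of the robot, y to its left, z up, the work surface at z = 0. Lengths are in m, angles in rad, forces in N, time in s.
With the tool pointing down it reaches from about 0.4 to 0.925 m from the base axis. Payload 3.4 kg.
Tool frame: the origin (TCP) lies where the fingers leave the gripper's body, on its centre line; the fingertips stand bot.tip_extent ahead of it and the grasp point (between the pads) lies 54 mm ahead of it (bot.tip_extent is the distance from the TCP to the fingertips, in m); z points along the fingers, y is the direction in which the jaws open and shut (so a half turn about z gives the same grasp; the last joint's range is limited). The gripper opens to 85 mm and grips with 20 to 120 N. Pads are 22 mm wide; open, the fingers measure 114 mm over their backs; the gripper's body (76 mm by 85 mm) begins 54 mm behind the grasp point. The pads swing forward as they close: fully open they stand 13 mm farther back than shut.
Start: joints at [-0.073, 0.307, 1.506, -0, 1.328, -0.073], TCP at [0.575, -0, 0.304] pointing down, gripper open.
Joint ranges: [-3.12, 3.12], [-1.05, 2.28], [0.14, 2.33], [-1.42, 4.57], [0.1, 2.73], [-2.68, 2.68]. Speed limits (rad/s): [2.57, 2.57, 3.14, 3.14, 3.14, 3.14].

## Interface

Orientations are given as a unit quaternion [x, y, z, w].
In Python, from bench import monitor, cams, order, bot gives the robot as it stands.
- The arm moves only by the tool jog_arm, never from a script. Its argument "rows" is a list of rows, each a list of 7 numbers: the opening, from -1 (shut) to 1 (fully open), so that 0 is half open, then the shift along the tool's x, y, z in mm, then the turn, a rotation vector about the tool's x, y, z in rad. A call has 1 to 12 rows; each row is the pose to reach, as a shift and turn from the pose commanded when the call began, along the tool's axes at that moment; what a row does not reach only later rows make up. A row lasts 1/12 s, in which the tool goes at most 41.7 mm and 7.16 degrees, less where a joint would pass 70% of its speed; a pose out of reach is approached as far as the arm can. A call with a gripper value outside its range is refused whole. The fingers move at their own pace and stop on an object; the grip force is fixed at half the most. Time passes only in rows, so rows that repeat a pose let the fingers close. It gives the time, the measured TCP pose, the force and the opening at its end, in the units of the state.
- monitor.state(): the state, without advancing time (a new reading comes with each control period).
- cams.read_camera(name): name is "scene" or "side" or "wrist"; returns a dict with "frame" (400x640x3 uint8, red, green, blue), "depth" (400x640 float32, m along the optical axis (not along the pixel's ray), 0 where there is no reading), "K" (3x3 intrinsics, pixels), "world_to_cam" (4x4, takes a point from world to camera coordinates). Camera axes: x right, y down, z forward; pixel columns grow to the right and rows downward; lengths in m; the calibration is good to about 2 mm. A picture is of the moment at which its call begins.
- order.job_done(): hands the job in, once; it reports no verdict.
The state is a dict: "time_s": time; "q": joint angles; "joint_vel": joint speeds; "joint_efforts": joint torques, N m; "position": TCP position; "tcp_rot": TCP orientation; "wrist_force": force on the tool from outside, world axes, zero at the start; "moment": the same for the moment, N m; "finger_gap": opening from 0.0 (shut) to 1.0 (fully open).
Only numpy, scipy, OpenCV 4.12 (cv2) and the standard library are available. Lean on these libraries where they do the work, as an engineer would, in place of code of your own. Each camera call takes 0.05 s, during which the arm holds its last target. There are 200 camera calls.

## Task

A tall bottle and a squat jar have jammed side by side at the neck of the bottle feeder: without lifting or gripping either, nudge the squat jar straight back, shoving the sliding follower back with it, until it is clear, then slide the tall bottle ahead of it into the outlet lane. Bring the follower up so that the squat jar goes in behind, press the two gently but firmly together against the end stop until you feel the pair is tight, and let go. They are glass, so light pushes only, keep them standing, and leave the other things where they are.

Things in the scene. Friction and masses are not known exactly. Their poses are not given: they have to be found in the camera images.
- feeder: Bottle feeder: aluminium deck 294 x 106 mm with steel guide walls, fixed, open above. x = feed direction, z up; origin on the counter, on the centre line, at the throat where the outlet lane begins. Deck top at z = 8 mm; guide walls 5 mm thick, up to z = 36 mm. Deck, walls, follower and glass slide easily on one another (friction about 0.25).
- lane (a point): On the centre line of the outlet lane at deck height, x = 50 mm in the feeder's axes. The lane runs from x = 0, 58 mm wide inside, to the end stop: a steel plate 42 mm high with two black clamp screws, set anywhere from x = 88 to 112 mm, which is not measured: find it by feel or sight. It is rigid once clamped. The tall bottle ends standing against it, the squat jar behind it.
- neck (a point): On the centre line at deck height where the neck begins, x = -19 mm in the feeder's axes. From here to x = 0 two straight cheeks at 45 degrees narrow the channel from y = +-48 to +-29 mm. Behind it is the store, x = -164 to -19 mm, 96 mm wide inside.
- tall_bottle: Tall amber glass bottle, narrow black cap, round, 46 mm diameter, 48 mm high, about 85 g; origin at the centre of its underside. Starts jammed in the neck at about x = -28, y = +23 or -23 mm in the feeder's axes, between the squat jar, one cheek and the follower. Push it low (within 20 mm of the deck) and slowly, with at most 18 N: it tips if pushed high. A gripper's squeeze is too much.
- squat_jar: Squat amber jar, wide black cap, round, 46 mm diameter, 30 mm high, about 65 g; origin at the centre of its underside. Starts beside the tall bottle, across the centre line (y = -23 or +23 mm, same x). Its front can be reached from the outlet lane; 19 mm or more of backing frees the tall bottle. At most 18 N on it; a gripper's squeeze is too much.
- follower: Follower: white block 40 mm long (feed direction), 50 mm wide, 1 to 31 mm above the deck, sliding on the feeder's x only. Origin: centre line, deck height, in the plane of its front face. Stays where left: friction 4 N both ways. Face starts at x about -52 mm (feeder axes), range -106 to +28; -4 to +20 when the pair is tight. Tight means about 10 N on the jar, on top of the 4 N, and never over 18.
- follower_handle (a point): Centre of the upright steel tab on the follower, 20 mm behind the front face; the tab is 16 mm thick (feed direction), 30 mm wide, and stands from 38 to 78 mm above the counter; this point lies at 68 mm. It can be pushed or gripped from above.
- shop_bottle: Bystander: amber shop bottle, 48 mm diameter, 130 mm high, at the back; origin under its centre. Leave it alone.
- shop_bottle2: Bystander: another such bottle; origin under its centre. Leave it alone.
- white_bottle: Bystander: white plastic bottle, 70 mm diameter, 160 mm high; origin under its centre. Leave it alone.
- loose_cap: Bystander: loose black screw cap, 40 mm diameter, 18 mm high, beside the feeder; origin under its centre. Leave it alone.
- spare_jar: Bystander: spare squat jar, 46 mm diameter, 30 mm high, on the counter beside the outlet lane; not part of the jam; origin under its centre. Leave it alone.
- tape_roll: Bystander: cardboard-coloured tape roll, 90 mm diameter, 24 mm high; origin under its centre. Leave it alone.
- screwdriver: Bystander: screwdriver lying on the counter; origin under its centre. Leave it alone.
Things that resemble listed ones, but are neither listed nor needed, are in the scene too. What is shaped like the squat_jar but blue or red is not meant.

How it is judged:
By the outcome, as a careful person would: the job done as asked, in the order asked, and still so for the second after the job is handed in, with the robot touching nothing.
It also fails if it takes over 62 s, if anything falls off the work surface, if the arm or the gripper's body presses on something with over 40 N, if the wrist force passes 120 N, or if a joint passes its speed limit or range.

## Working session

There is one attempt and no reset: what is moved stays moved. The work goes in short steps, Python scripts to look and compute and a tool call to move; the robot and the scene stay as the last step left them, time stands still between calls to the robot, and variables do not carry over. Pictures are saved under pics/ and viewed, about 8 in all and at most 12, crops included, and the job is handed in when it is done.

Besides the shell and the picture viewer there is one more tool, called after "Request:" as name(argument=value, ...), one argument or row to a line, values as JSON. jog_arm: Moves the arm, as the interface text tells. Its arguments: {"type":"object","properties":{"rows":{"type":"array","items":{"type":"array","items":{"type":"number"}}}},"required":["rows"]}

```bash
mkdir -p pics; ls
cat > h.py <<'E'
import numpy as np, cv2
from bench import monitor, cams, order, bot
def shot(n): 
    c=cams.read_camera(n); return c
def save(c,name,box=None,scale=1):
    im=c["frame"][:,:,::-1]
    if box: im=im[box[1]:box[3],box[0]:box[2]]
    if scale!=1: im=cv2.resize(im,None,fx=scale,fy=scale,interpolation=cv2.INTER_CUBIC)
    cv2.imwrite("pics/"+name,im)
def ray(c,u,v,z):
    T=np.linalg.inv(c["world_to_cam"]); d=T[:3,:3]@np.linalg.solve(c["K"],[u,v,1.]); o=T[:3,3]
    return o+d*(z-o[2])/d[2]
def proj(c,p):
    q=c["world_to_cam"]@np.append(p,1); q=c["K"]@q[:3]; return q[:2]/q[2]
def cloud(c):
    d=c["depth"]; v,u=np.mgrid[:d.shape[0],:d.shape[1]]
    P=np.stack([u*d,v*d,d],-1)@np.linalg.inv(c["K"]).T
    T=np.linalg.inv(c["world_to_cam"]); return P@T[:3,:3].T+T[:3,3]
E
python3 - <<'E'
from h import *
a=shot("scene");b=shot("side");w=shot("wrist")
for n,c in zip("abw",(a,b,w)): np.savez("c_"+n+".npz",**c)
cv2.imwrite("pics/all.png",cv2.resize(np.vstack([a["frame"],b["frame"]])[:,:,::-1],(640,600) if 0 else (480,600)))
save(a,"scene.png",None,1.25); save(b,"side.png",None,1.25); save(w,"wrist.png",None,1.25)
s=monitor.state(); print(s, bot.tip_extent)
for c in (a,b,w): print(np.linalg.inv(c["world_to_cam"])[:3].round(3).tolist(), c["K"][0,0])
E
```

```text
pics
{'time_s': 0.15, 'q': array([-7.35198852e-02,  3.07432410e-01,  1.50734253e+00,  8.71056586e-07,
        1.32842874e+00, -7.35379616e-02]), 'joint_vel': array([-1.34019911e-03, -1.75298106e-03, -5.08875558e-03, -1.71617560e-04,
        1.87072064e-05, -5.85955975e-04]), 'joint_efforts': array([ 7.71606137e-04, -4.57977819e+01, -2.52218986e+01, -9.54763436e-05,
        8.49722768e-03, -4.89260890e-05]), 'position': array([ 5.74592925e-01, -5.72314010e-06,  3.03186287e-01]), 'tcp_rot': array([ 7.07100235e-01,  7.07112869e-01, -5.25884326e-04, -6.10167271e-04]), 'wrist_force': array([ 0.79692772, -0.04954902, -0.81611652]), 'moment': array([-0.09583128, -0.0230813 ,  0.01212205]), 'finger_gap': 0.9956151163065546} 0.0726
[[-0.584, 0.601, -0.546, 1.243], [0.811, 0.448, -0.375, 0.465], [0.019, -0.662, -0.749, 0.97]] 452.06835582163467
[[0.995, -0.089, 0.054, 0.498], [-0.102, -0.759, 0.643, -0.698], [-0.017, -0.645, -0.764, 0.928]] 381.41120014957625
[[1.0, 0.001, -0.002, 0.574], [0.0, -0.962, -0.273, 0.07], [-0.002, 0.273, -0.962, 0.372]] 288.1361128600998
```

View pics/scene.png

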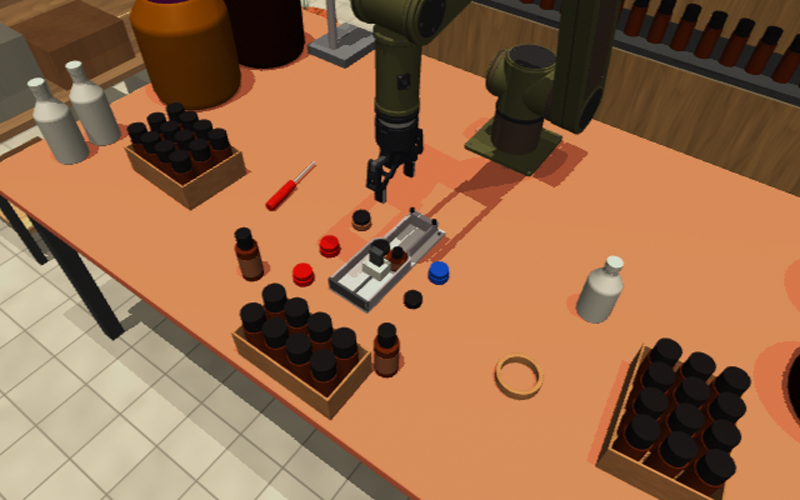

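View pics/side.png

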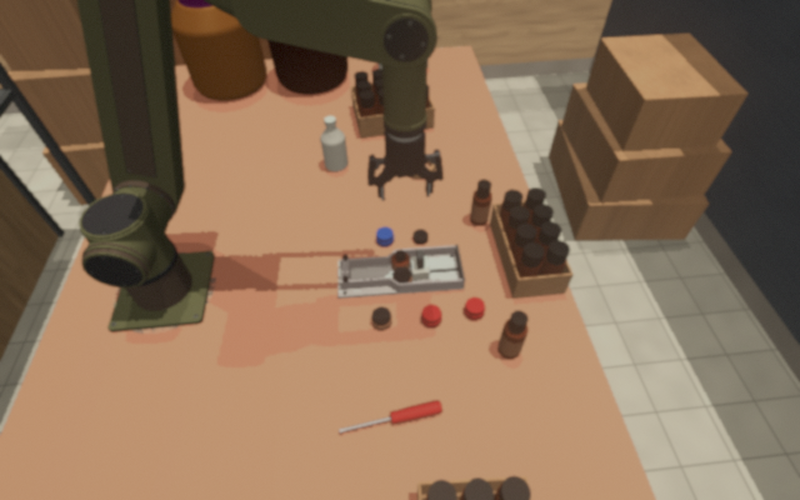

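Scene picture: the feeder spans (330,285) to (445,225), with the outlet and its clamp screws on the robot side (415,210)–(437,222). The tall bottle is at (398,258), the squat jar at (380,247) and the follower tab at (377,258). In the side picture the feeder spans (340,270) to (463,268).

Squat-jar candidates: (380,247), which is inside the feeder; the spare jar at (361,219), on the counter; the red ones at (330,245) and (303,273); the blue one at (439,271). The one inside the feeder fits. I'll confirm it in an enlarged crop.

Run:
```python
from h import *
a=dict(np.load("c_a.npz"));b=dict(np.load("c_b.npz"))
A=cv2.resize(a["frame"][155:255,250:370],None,fx=5,fy=5,interpolation=cv2.INTER_CUBIC)[:,:,::-1]
B=cv2.resize(b["frame"][180:270,262:382],None,fx=5,fy=5,interpolation=cv2.INTER_CUBIC)[:,:,::-1]
cv2.imwrite("pics/cropA.png",A);cv2.imwrite("pics/cropB.png",B)
for c in (a,b):
    P=cloud(c); d=c["depth"]>0
    m=d&(P[...,2]>.028)&(P[...,2]<.042)&(abs(P[...,0]-.6)<.35)&(abs(P[...,1])<.25)
    n,l,s,ce=cv2.connectedComponentsWithStats(m.astype(np.uint8))
    for i in range(1,n):
        if s[i,4]>40:
            X=P[l==i]; r=cv2.minAreaRect((X[:,:2]*1000).astype(np.float32)); print(s[i],r)
    R=m;
```

```text
[282 168  14  11 108] ((505.09521484375, -143.19744873046875), (42.51353454589844, 38.43305206298828), 38.200679779052734)
[ 262  168   89   76 1125] ((560.5130615234375, -22.448692321777344), (109.40666961669922, 289.3984069824219), 88.80908966064453)
[255 188  16  12 126] ((615.7308959960938, -150.83103942871094), (41.04561996459961, 41.200557708740234), 64.66712188720703)
[343 209  16  13 134] ((532.5433349609375, 93.08566284179688), (38.9527473449707, 39.94208526611328), 77.05412292480469)
[192 210  18  10  60] ((775.9330444335938, -229.0321044921875), (19.679466247558594, 46.5092658996582), 57.24048614501953)
[234 210  15  13 141] ((714.1538696289062, -142.3712615966797), (42.75446701049805, 37.795536041259766), 42.40106201171875)
[187 273 110  58 299] ((918.4174194335938, 24.179885864257812), (109.5890121459961, 265.74407958984375), 27.175989151000977)
[299 288  20   9  63] ((796.906982421875, 144.7734375), (18.176780700683594, 44.94110870361328), 35.89781188964844)
[377 168  15   8  44] ((779.3193359375, 120.59388732910156), (17.696115493774414, 45.47224426269531), 76.70819854
[... 171 characters left out ...]
-20.686439514160156), (111.25091552734375, 286.5478820800781), 88.46997833251953)
[401 197  55  37 185] ((838.4168701171875, -84.61600494384766), (86.80230712890625, 176.38507080078125), 44.75108337402344)
[329 205  15  16 145] ((604.9506225585938, -22.65416145324707), (51.698036193847656, 40.12812042236328), 86.99722290039062)
[373 238  15  13 136] ((712.3757934570312, -141.87559509277344), (39.54964065551758, 38.398681640625), 77.63626098632812)
[338 243  15  14 148] ((613.4386596679688, -149.7476806640625), (41.67180633544922, 38.451812744140625), 80.5361099243164)
[298 245  15  14 144] ((504.0550537109375, -143.62677001953125), (42.391624450683594, 38.374412536621094), 86.01880645751953)
```

View pics/cropA.png

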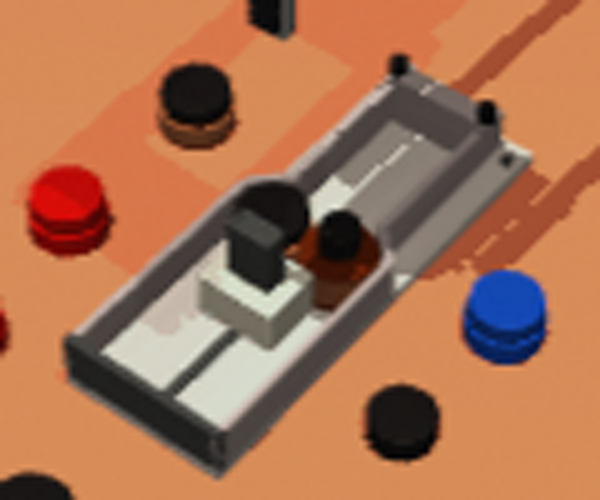

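View pics/cropB.png

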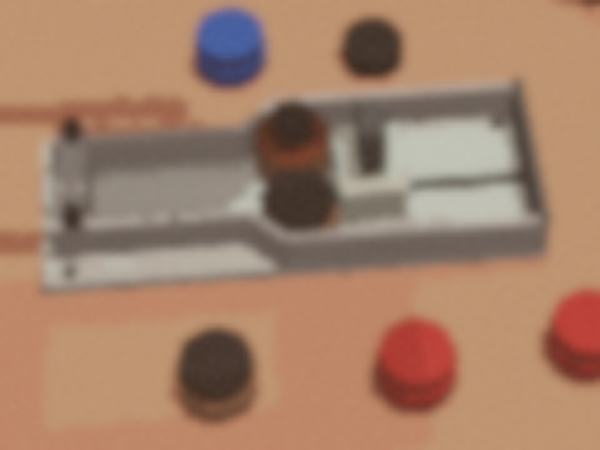

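The crops confirm it. The wide black cap at cropA (270,215) and cropB (300,200), inside the feeder, is the squat jar on the world −y side. The tall bottle, with its narrow cap, is at cropA (340,240) on the +y side. The feed direction is roughly world −x. I'll refine this with the wrist camera.

Run:
```python
from h import *
for n in "wab":
    c=dict(np.load(f"c_{n}.npz")); P=cloud(c); d=c["depth"]>0
    near=d&(abs(P[...,0]-.56)<.17)&(abs(P[...,1]+.0215)<.065)
    w=P[near&(abs(P[...,2]-.036)<.003)]*1000
    # store walls outer part
    st=w[(w[:,0]>600)&(w[:,0]<715)]
    L=st[(st[:,1]>20)&(st[:,1]<40)];R=st[(st[:,1]<-62)]
    la=w[(w[:,0]>450)&(w[:,0]<545)]; LL=la[(la[:,1]>0)&(la[:,1]<25)]; LR=la[(la[:,1]<-40)&(la[:,1]>-68)]
    for k,X in zip(("storeL","storeR","laneL","laneR"),(L,R,LL,LR)):
        if len(X)>10: p=np.polyfit(X[:,0]-560,X[:,1],1); print(n,k,len(X),p.round(4),np.std(X[:,1]-np.polyval(p,X[:,0]-560)).round(2))
    print("x range walls",np.percentile(w[:,0],[0,1,99,100]))
    bw=w[(w[:,0]>705)&(abs(w[:,1]+21)<35)]; 
    if len(bw): print("back wall x",np.median(bw[:,0]),len(bw))
    es=P[near&(abs(P[...,2]-.042)<.003)&(P[...,0]<.5)]*1000
    if len(es): print("endstop",np.percentile(es,[2,50,98],axis=0).round(1).tolist(),len(es))
    fo=P[near&(abs(P[...,2]-.039)<.003)&(c["frame"].min(-1)>130)&(abs(P[...,0]-.605)<.05)&(abs(P[...,1]+.0215)<.035)]*1000
    if len(fo): print("follower top",len(fo),np.percentile(fo,[2,50,98],axis=0).round(1).tolist())
    tab=P[near&(P[...,2]>.074)&(P[...,2]<.083)&(P[...,0]>.57)]*1000
    if len(tab): print("tab",len(tab),np.percentile(tab,[2,50,98],axis=0).round(1).tolist())
    for z in (.038,.056):
        m=near&(abs(P[...,2]-z)<.003)&(c["frame"].max(-1)<70)&(abs(P[...,0]-.58)<.04)
        X=P[m]*1000
        if len(X): print("cap z",z,len(X),np.percentile(X,[2,50,98],axis=0).round(1).tolist())
```

```text
w storeL 437 [-0.0348 30.0772] 1.71
w storeR 393 [ 1.1800e-02 -7.4119e+01] 3.0
w laneL 425 [-0.0233 11.0086] 3.55
w laneR 397 [ -0.0545 -54.3535] 3.95
x range walls [414.59416554 425.29311372 702.95609389 704.77118275]
endstop [[423.4, -47.8, 39.1], [433.7, -17.2, 40.5], [439.8, 17.7, 43.2]] 594
follower top 748 [[585.7, -45.7, 36.6], [600.6, -14.8, 38.0], [624.7, 1.6, 39.7]]
tab 388 [[597.5, -35.8, 75.1], [604.9, -21.3, 76.8], [613.0, -7.8, 78.4]]
cap z 0.056 177 [[554.3, -7.5, 53.8], [563.5, 1.3, 55.1], [571.8, 13.0, 56.4]]
a storeL 71 [-0.0299 28.3359] 1.99
a storeR 75 [ 1.60000e-03 -7.45657e+01] 3.37
a laneL 57 [-8.50000e-03  1.11719e+01] 3.64
a laneR 66 [-4.54000e-02 -5.46564e+01] 4.22
x range walls [416.39840003 425.58072826 704.30598865 705.80629675]
endstop [[423.1, -51.8, 39.1], [435.4, -19.2, 41.6], [453.6, 16.5, 44.6]] 75
follower top 88 [[589.2, -48.5, 36.5], [615.6, -16.0, 39.1], [624.4, 1.7, 41.7]]
tab 56 [[597.3, -37.9, 74.1], [606.0, -22.3, 77.4], [613.6, -9.9, 80.8]]
cap z 0.038 143 [[543.6, -63.3, 35.2], [560.3, -34.8, 38.0], [582.6, 17.8, 40.5]]
cap z 0.056 65 [[550.3, -26.6, 53.4], [567.2, -1.2, 55.8], [615.0, 12.9, 58.7]]
b storeL 58 [-0.0441 30.8503] 2.31
b storeR 70 [-1.14000e-02 -7.27556e+01] 2.4
b laneL 68 [-3.4000e-03  1.2015e+01] 3.62
b laneR 66 [ -0.0801 -57.0449] 3.79
x range walls [417.01452802 422.81492274 702.63837365 704.07727355]
endstop [[423.7, -53.8, 39.1], [433.4, -16.7, 41.5], [449.4, 11.7, 44.4]] 77
follower top 91 [[585.6, -47.4, 36.3], [609.1, -34.0, 38.5], [624.0, -3.7, 41.7]]
tab 51 [[597.4, -36.8, 74.8], [605.0, -23.9, 77.8], [612.6, -7.3, 81.0]]
cap z 0.038 76 [[545.2, -62.7, 35.6], [560.1, -47.8, 38.0], [575.8, -33.0, 40.7]]
cap z 0.056 24 [[551.5, -9.2, 53.3], [560.2, -2.4, 55.9], [569.5, 5.0, 58.5]]
```

View pics/wrist.png

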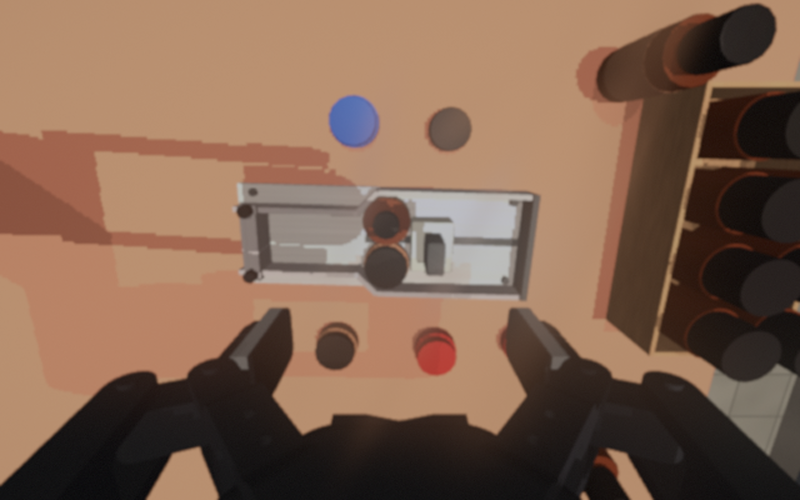

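The wrist picture shows both bottles in the store at the neck: tall bottle cap (385,222), squat jar (385,265), follower tab (433,253), end stop with screws (245,210) and (250,275). The feeder axis is turned about 2°. I'll fit the feeder pose by least squares and make a helper that gives moves in tool axes.

```bash
cat >> h.py <<'E'
from scipy.spatial.transform import Rotation as Rr
def W2F(P,f): 
    x0,y0,t=f; X=np.array([-np.cos(t),-np.sin(t)]);Y=np.array([np.sin(t),-np.cos(t)]); D=P[...,:2]-[x0,y0]
    return np.stack([D@X,D@Y],-1)
def F2W(q,f):
    x0,y0,t=f; X=np.array([-np.cos(t),-np.sin(t)]);Y=np.array([np.sin(t),-np.cos(t)]); return np.array([x0,y0])+q[0]*X+q[1]*Y
def go(fx,fy,z,tilt,f,ext=None,hold=0):
    """tool axis point at fingertip height -> feeder (fx,fy) m, z; tilt deg>0: tips lead toward +x_f. hold: tool x,y dirs"""
    ext=ext or bot.tip_extent; s=monitor.state(); R0=Rr.from_quat(s["tcp_rot"])
    t=f[2]; base=Rr.from_euler('z',t)*Rr.from_quat([.70710678,.70710678,0,0])
    yf=np.array([np.sin(t),-np.cos(t),0]); R=Rr.from_rotvec(yf*np.radians(tilt))*base
    if np.dot(R.apply([0,0,1]),[-np.cos(t),-np.sin(t),0])*tilt<0: R=Rr.from_rotvec(-yf*np.radians(tilt))*base
    p=np.append(F2W([fx,fy],f),z)-ext*R.apply([0,0,1])
    print("shift mm",(R0.inv().apply(p-s["position"])*1000).round(1),"turn",(R0.inv()*R).as_rotvec().round(3),"| t",round(s["time_s"],2),"F",s["wrist_force"].round(1),"gap",round(s["finger_gap"],2))
def where(f,ext=None):
    s=monitor.state(); a=Rr.from_quat(s["tcp_rot"]).apply([0,0,1]); p=s["position"]+(ext or bot.tip_extent)*a
    print("tip F",(W2F(p,f)*1000).round(1),"z",(p[2]*1000).round(1),"axis",a.round(3),"F",s["wrist_force"].round(1),"t",round(s["time_s"],2))
E
python3 - <<'E'
from h import *
from scipy.optimize import least_squares
S=[((-169,50.5),(-19,50.5)),((-18,50),(0,31.5)),((0,31.5),(85,31.5))]
S+=[((a[0],-a[1]),(b[0],-b[1])) for a,b in S]+[((-166.5,-50),(-166.5,50))]
def dist(Q):
    o=[]
    for a,b in S:
        a,b=np.array(a,float),np.array(b,float);u=b-a;k=np.clip(((Q-a)@u)/(u@u),0,1)
        o.append(np.linalg.norm(Q-a-k[:,None]*u,axis=1))
    return np.min(o,0)
for n in "wab":
    c=dict(np.load(f"c_{n}.npz"));P=cloud(c)
    m=(c["depth"]>0)&(abs(P[...,0]-.57)<.16)&(abs(P[...,1]+.0215)<.07)&(abs(P[...,2]-.036)<.002)&(P[...,0]>.447)
    X=P[m]*1000
    r=least_squares(lambda f:dist(W2F(X,f)),[533,-21,-.035],loss="soft_l1",f_scale=2,x_scale=[1,1,.01])
    f=r.x; print(n,len(X),f.round(4),np.median(dist(W2F(X,f))).round(2))
    Q=P.copy(); Q[...,:2]=W2F(P*1000,f); Q[...,2]*=1000
    v=c["depth"]>0
    def st(k,mm):
        if mm.sum(): print("  ",k,mm.sum(),np.percentile(Q[mm],[3,50,97],axis=0).round(1).tolist())
    ins=v&(abs(Q[...,1])<40)
    dk=c["frame"].max(-1)<75
    st("jar",v&(Q[...,1]>3)&(Q[...,1]<48)&(abs(Q[...,2]-38)<2.5)&(abs(Q[...,0]+28)<25)&dk)
    st("tallcap",ins&(abs(Q[...,2]-55.5)<2)&(abs(Q[...,0]+28)<20)&(Q[...,1]<0))
    st("tab",ins&(abs(Q[...,2]-77.5)<2)&(Q[...,0]<-40))
    st("stop",v&(abs(Q[...,1])<18)&(abs(Q[...,2]-42)<1.5)&(Q[...,0]>80)&(Q[...,0]<130))
E
```

```text
w 4033 [ 5.521482e+02 -2.036320e+01 -3.100000e-02] 7.73
   jar 418 [[-25.8, 4.8, 35.7], [-14.5, 25.7, 37.1], [-3.8, 41.4, 38.4]]
   tallcap 198 [[-45.2, -33.7, 53.8], [-13.0, -23.3, 55.1], [-8.2, -11.7, 56.4]]
   tab 615 [[-329.9, -25.7, 75.6], [-58.4, -2.5, 77.0], [-46.2, 35.7, 79.2]]
   stop 177 [[113.1, -17.3, 40.5], [116.5, -1.0, 41.5], [125.3, 16.8, 42.7]]
a 474 [ 5.370706e+02 -2.193830e+01 -3.090000e-02] 2.9
   jar 82 [[-32.6, 5.3, 36.4], [-22.2, 23.8, 38.2], [-7.1, 41.0, 40.1]]
   tallcap 45 [[-35.8, -35.7, 53.9], [-25.4, -24.5, 55.8], [-14.2, -13.2, 57.1]]
   tab 95 [[-395.1, -27.8, 75.6], [-328.7, 2.1, 77.2], [-61.2, 38.6, 79.0]]
   stop 31 [[96.6, -14.0, 40.7], [104.7, 2.4, 42.1], [113.4, 16.6, 43.3]]
b 446 [ 5.440383e+02 -2.045050e+01 -2.400000e-02] 3.81
   jar 87 [[-32.0, 9.1, 35.8], [-16.7, 26.8, 38.0], [-3.9, 41.7, 39.8]]
   tallcap 24 [[-27.9, -32.3, 53.7], [-18.1, -23.5, 56.0], [-9.3, -13.3, 57.4]]
   tab 72 [[-342.7, -36.6, 75.5], [-67.3, 1.2, 77.4], [-53.8, 21.9, 79.4]]
   stop 30 [[105.3, -11.6, 40.8], [111.3, 2.4, 41.9], [120.0, 15.9, 43.4]]
```

Request:
jog_arm(
  rows=[
    [-1,0,0,0,0,0,0],
    [-1,0,0,0,0,0,0],
    [-1,0,0,0,0,0,0],
    [-1,0,0,0,0,0,0],
    [-1,0,0,0,0,0,0],
    [-1,0,0,0,0,0,0],
    [-1,0,0,0,0,0,0],
    [-1,0,0,0,0,0,0],
  ],
)

```text
time_s: 0.82
position: [0.575, -0.0, 0.304]
tcp_rot: [0.707, 0.707, 0.0, 0.0]
wrist_force: [-1.1, -0.2, -1.1]
finger_gap: 0.002
```

```bash
cat >> h.py <<'E'
f=(0.5334,-0.0207,-0.031)
E
python3 - <<'E'
from h import *
print(bot.tip_extent, [k for k in dir(bot) if k[0]!='_']); where(f)
go(.040,.015,.100,-10,f)
c=shot("side"); save(c,"side2.png",(230,80,400,260),3)
c=shot("wrist"); P=cloud(c); np.savez("c_w2.npz",**c)
E
```

```text
0.0726 ['Unreachable', 'tip_extent']
tip F [-41.  -21.9] z 231.4 axis [ 0.  0. -1.] F [-1.1 -0.2 -1.1] t 0.82
shift mm [-34.  -94.7 132.5] turn [-0.174 -0.003  0.031] | t 0.82 F [-1.1 -0.2 -1.1] gap 0.0
```

View pics/side2.png

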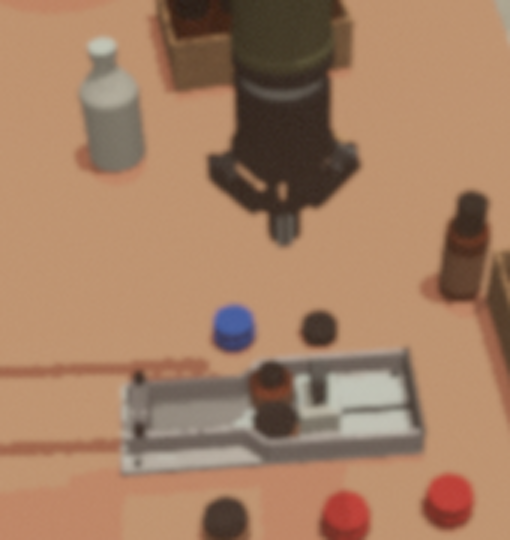

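Picture 6 shows the closed gripper at (285,230) in the crop: a slim finger block at the tip, with knuckles spreading along x higher up. I'll measure that profile from the wrist and side depth while moving over the lane.

Run:
```python
from h import *
s=monitor.state(); R=Rr.from_quat(s["tcp_rot"])
for n in ("wrist","side","scene"):
    c=shot(n); P=cloud(c); L=R.inv().apply((P-s["position"]).reshape(-1,3))*1000
    L=L[(c["depth"].ravel()>0)&(abs(L[:,0])<45)&(abs(L[:,1])<90)]
    for z in range(-30,80,10):
        k=L[(abs(L[:,2]-z)<5)]
        if len(k)>4: print(n,z,len(k),"x",np.percentile(k[:,0],[2,98]).round(),"y",np.percentile(k[:,1],[2,98]).round())
```

```text
wrist -30 2095 x [19. 21.] y [-19.  18.]
wrist -20 11187 x [ 5. 21.] y [-58.  58.]
wrist -10 13758 x [ 4. 18.] y [-57.  56.]
wrist 0 9592 x [-5. 18.] y [-50.  50.]
wrist 10 4297 x [-7. 18.] y [-43.  43.]
wrist 20 5184 x [-7. 14.] y [-36.  36.]
wrist 30 1465 x [-7. 14.] y [-27.  26.]
wrist 40 792 x [-10.  12.] y [-11.  10.]
wrist 50 585 x [ 7. 12.] y [-13.  13.]
wrist 60 470 x [ 7. 12.] y [-13.  13.]
wrist 70 122 x [ 7. 12.] y [-11.  11.]
side -30 154 x [-20.   5.] y [-49.  45.]
side -20 182 x [-18.  12.] y [-61.  59.]
side -10 127 x [-17.  -3.] y [-58.  56.]
side 0 113 x [-18.  12.] y [-50.  49.]
side 10 90 x [-16.  11.] y [-42.  40.]
side 20 125 x [-13.  11.] y [-34.  33.]
side 30 45 x [-13.   2.] y [-25.  25.]
side 40 33 x [-12.  12.] y [-13.  11.]
side 50 30 x [-11.   0.] y [-14.  11.]
side 60 30 x [-12.   5.] y [-14.  11.]
side 70 9 x [-11.  -4.] y [-9. 10.]
scene -30 110 x [-6. 20.] y [-16.  51.]
scene -20 136 x [-11.  19.] y [-56.  62.]
scene -10 112 x [-9. 17.] y [-58.  60.]
scene 0 83 x [-6. 17.] y [-49.  50.]
scene 10 60 x [-10.  16.] y [-42.  43.]
scene 20 74 x [-9. 13.] y [-34.  34.]
scene 30 25 x [ 7. 13.] y [-22.  23.]
scene 40 21 x [ 3. 12.] y [-11.  14.]
scene 50 36 x [-7. 11.] y [-7. 14.]
scene 60 33 x [-8. 11.] y [-4. 15.]
scene 70 10 x [-9. 10.] y [-5.  7.]
```

Request:
jog_arm(
  rows=[
    [-1,-8,-24,33,-0.044,0,0.01],
    [-1,-17,-48,66,-0.087,0,0.02],
    [-1,-26,-72,100,-0.13,0,0.03],
    [-1,-34,-95,132,-0.174,-0.003,0.031],
    [-1,-34,-95,132,-0.174,-0.003,0.031],
    [-1,-34,-95,132,-0.174,-0.003,0.031],
  ],
)

```text
time_s: 1.57
position: [0.4726, -0.0332, 0.1684]
tcp_rot: [0.716, 0.693, 0.056, 0.057]
wrist_force: [0.5, -0.1, 0.5]
finger_gap: -0.001
```

Run:
```python
from h import *
where(f); go(.040,.015,.015,-10,f)
```

```text
tip F [48.7 14.3] z 96.7 axis [ 0.16  -0.004 -0.987] F [ 0.5 -0.1  0.5] t 1.57
shift mm [-0.7 -5.4 82. ] turn [-0.014 -0.001 -0.002] | t 1.57 F [ 0.5 -0.1  0.5] gap -0.0
```

Request:
jog_arm(
  rows=[
    [-1,0,-2,25,-0.01,0,0],
    [-1,0,-4,50,-0.014,0,0],
    [-1,-0.5,-5.4,70,-0.014,0,0],
    [-1,-0.5,-5.4,82,-0.014,0,0],
    [-1,-0.5,-5.4,82,-0.014,0,0],
    [-1,-0.5,-5.4,82,-0.014,0,0],
    [-1,-0.5,-5.4,82,-0.014,0,0],
  ],
)

```text
time_s: 2.15
position: [0.4911, -0.035, 0.0914]
tcp_rot: [0.715, 0.693, 0.066, 0.069]
wrist_force: [-0.3, -0.3, 0.8]
finger_gap: 0.001
```

Run:
```python
from h import *
where(f); go(.040,.015,.015,-10,f); go(.012,.015,.015,-10,f); go(-.037,.015,.015,-10,f)
c=shot("side"); save(c,"side3.png",(262,180,382,270),5)
```

```text
tip F [28.1 15.6] z 20.1 axis [ 0.19  -0.006 -0.982] F [-0.3 -0.3  0.8] t 2.15
shift mm [  0.6 -11.5   2.8] turn [0.016 0.001 0.   ] | t 2.15 F [-0.3 -0.3  0.8] gap 0.0
shift mm [ 0.6 16.   8.1] turn [0.016 0.001 0.   ] | t 2.15 F [-0.3 -0.3  0.8] gap 0.0
shift mm [ 0.6 64.1 17.4] turn [0.016 0.001 0.   ] | t 2.15 F [-0.3 -0.3  0.8] gap 0.0
```

View pics/side3.png

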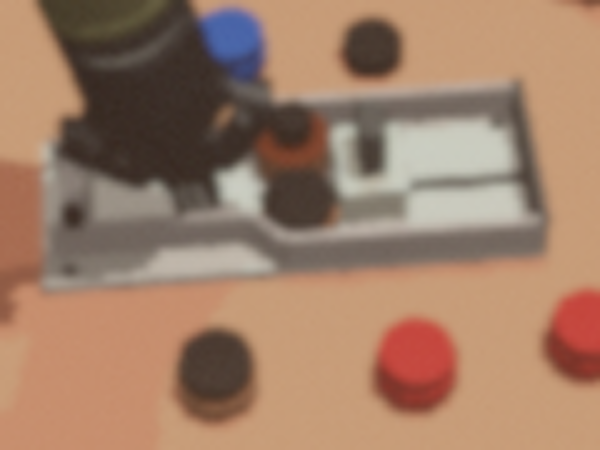

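The pusher is in the lane at (190,190), on the jar's side of the centre line. Bottles and follower have not moved.

Request:
jog_arm(
  rows=[
    [-1,0.5,4,5.8,0.01,0,0],
    [-1,0.5,8,6.5,0.016,0,0],
    [-1,0.5,12,7.3,0.016,0,0],
    [-1,0.5,16,8.1,0.016,0,0],
    [-1,0.5,18,8.5,0.016,0,0],
    [-1,0.5,20,8.9,0.016,0,0],
    [-1,0.5,22,9.3,0.016,0,0],
    [-1,0.5,24,9.7,0.016,0,0],
    [-1,0.5,26,10,0.016,0,0],
    [-1,0.5,27,10.2,0.016,0,0],
    [-1,0.5,28,10.4,0.016,0,0],
    [-1,0.5,28,10.4,0.016,0,0],
  ],
)

```text
time_s: 3.2
position: [0.517, -0.035, 0.0849]
tcp_rot: [0.715, 0.694, 0.059, 0.061]
wrist_force: [-4.3, -0.1, 3.0]
finger_gap: -0.001
```

Run:
```python
from h import *
where(f); go(-.020,.015,.015,-10,f); go(-.037,.015,.015,-10,f)
```

```text
tip F [ 3.8 14.8] z 13.3 axis [ 0.168 -0.005 -0.986] F [-4.3 -0.1  3. ] t 3.2
shift mm [-0.2 23.3  2.3] turn [-0.005 -0.     0.   ] | t 3.2 F [-4.3 -0.1  3. ] gap -0.0
shift mm [-0.2 40.1  5.2] turn [-0.005 -0.     0.   ] | t 3.2 F [-4.3 -0.1  3. ] gap -0.0
```

Request:
jog_arm(
  rows=[
    [-1,0,2,-0.5,0,0,0],
    [-1,0,4,-0.5,0,0,0],
    [-1,0,6,-0.2,0,0,0],
    [-1,0,8,0.2,0,0,0],
    [-1,0,10,0.5,0,0,0],
    [-1,0,12,0.9,0,0,0],
    [-1,0,14,1.2,0,0,0],
    [-1,0,16,1.5,0,0,0],
    [-1,0,18,1.9,0,0,0],
    [-1,0,20,2.2,0,0,0],
    [-1,0,22,2.6,0,0,0],
    [-1,0,24,3,0,0,0],
  ],
)

```text
time_s: 4.2
position: [0.5427, -0.036, 0.0864]
tcp_rot: [0.715, 0.693, 0.06, 0.062]
wrist_force: [-4.1, -0.0, 0.4]
finger_gap: -0.001
```

Run:
```python
from h import *
where(f); go(-.037,.015,.015,-10,f)
c=shot("scene"); save(c,"scene4.png",(250,155,370,255),5)
```

```text
tip F [-22.2  15. ] z 14.9 axis [ 0.171 -0.006 -0.985] F [-4.1 -0.   0.4] t 4.2
shift mm [ 0.  14.4  2.4] turn [-0.002  0.    -0.   ] | t 4.2 F [-4.1 -0.   0.4] gap -0.0
```

View pics/scene4.png

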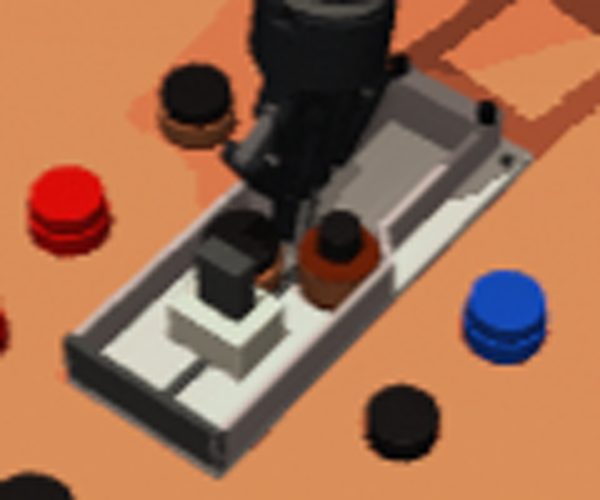

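Scene picture 8 shows the jar at (245,240) and the follower at (225,310) moving straight back together. The tall bottle at (340,260) is still standing in place. I'll continue about 16 mm.

Request:
jog_arm(
  rows=[
    [-1,0,2,0.3,0,0,0],
    [-1,0,4,0.7,0,0,0],
    [-1,0,6,1,0,0,0],
    [-1,0,8,1.4,0,0,0],
    [-1,0,10,1.7,0,0,0],
    [-1,0,12,2,0,0,0],
    [-1,0,14,2.4,0,0,0],
    [-1,0,16,2.7,0,0,0],
    [-1,0,16,2.7,0,0,0],
    [-1,0,10,1.7,0,0,0],
    [-1,0,0,0,0,0,0],
    [-1,0,-10,-1.7,0,0,0],
  ],
)

```text
time_s: 5.25
position: [0.5331, -0.0359, 0.0869]
tcp_rot: [0.715, 0.693, 0.061, 0.063]
wrist_force: [-0.4, -0.1, -0.2]
finger_gap: -0.003
```

Run:
```python
from h import *
where(f); go(.010,.005,.100,0,f)
```

```text
tip F [-12.8  15.3] z 15.4 axis [ 0.174 -0.006 -0.985] F [-0.4 -0.1 -0.2] t 5.25
shift mm [ 10.1   4.9 -86.1] turn [ 0.175  0.001 -0.   ] | t 5.25 F [-0.4 -0.1 -0.2] gap -0.0
```

Request:
jog_arm(
  rows=[
    [-1,0,2.5,-15,0,0,0],
    [-1,0,6,-35,0,0,0],
    [-1,0,10,-60,0.05,0,0],
    [-1,4,8,-90,0.12,0,0],
    [-1,8,6,-120,0.175,0,0],
    [-1,10,5,-156,0.175,0,0],
    [-1,10,5,-156,0.175,0,0],
    [-1,10,5,-156,0.175,0,0],
    [-1,10,5,-156,0.175,0,0],
  ],
)

```text
time_s: 6.0
position: [0.51, -0.0249, 0.2408]
tcp_rot: [0.718, 0.696, -0.001, -0.001]
wrist_force: [-0.3, -0.6, -0.4]
finger_gap: 0.004
```

```bash
sed -i 's/def go(fx,fy,z,tilt,f,ext=None,hold=0):/def go(fx,fy,z,tilt,f,ext=None,yaw=0):/; s/^    p=np.append(F2W/    R=R*Rr.from_euler("z",np.radians(yaw))\n    p=np.append(F2W/' h.py
python3 - <<'E'
from h import *
where(f)
for n in ("wrist","scene","side"):
    c=shot(n); P=cloud(c); v=c["depth"]>0
    if n=="wrist": save(c,"wrist5.png",None,1)
    Q=P*1000; Q[...,:2]=W2F(P,f)*1000
    dk=c["frame"].max(-1)<75
    def st(k,mm):
        if mm.sum()>3: print(n,k,mm.sum(),np.percentile(Q[mm],[3,50,97],axis=0).round(1).tolist())
    ins=v&(abs(Q[...,1])<42)
    st("jar",ins&(abs(Q[...,2]-38)<2.5)&(Q[...,1]>0)&(abs(Q[...,0]+70)<26)&dk)
    st("tallcap",ins&(abs(Q[...,2]-55.5)<2)&(abs(Q[...,0]+28)<20)&(Q[...,1]<0))
    st("tab",ins&(abs(Q[...,2]-77.5)<2)&(Q[...,0]<-80)&(Q[...,0]>-160))
    st("stop",v&(abs(Q[...,1])<18)&(abs(Q[...,2]-42)<1.5)&(Q[...,0]>80)&(Q[...,0]<130))
go(-.071,-.014,.100,6,f,yaw=90)
E
```

```text
tip F [23.4  5. ] z 168.2 axis [-0.002 -0.    -1.   ] F [-0.3 -0.6 -0.4] t 6.0
wrist jar 41 [[-68.4, 2.2, 35.7], [-53.4, 11.8, 36.4], [-50.4, 29.5, 37.7]]
wrist tallcap 563 [[-37.6, -34.2, 53.8], [-27.1, -24.3, 55.0], [-16.8, -13.7, 56.2]]
wrist tab 609 [[-121.3, -14.6, 75.8], [-113.8, -1.3, 77.0], [-106.9, 12.3, 78.3]]
wrist stop 248 [[94.3, -17.4, 40.6], [97.7, 0.1, 41.4], [107.0, 16.8, 42.8]]
scene jar 84 [[-81.6, 4.8, 35.8], [-68.3, 23.5, 38.1], [-53.5, 40.6, 40.2]]
scene tallcap 32 [[-38.8, -32.4, 54.1], [-28.0, -20.6, 56.0], [-17.9, -13.1, 56.9]]
scene tab 43 [[-122.2, -15.4, 75.7], [-114.7, 0.3, 78.1], [-108.2, 14.4, 79.3]]
scene stop 30 [[92.9, -16.9, 40.6], [101.0, 2.7, 42.2], [110.7, 16.5, 43.3]]
side jar 72 [[-84.4, 12.4, 35.7], [-68.7, 26.1, 37.6], [-54.5, 40.2, 40.2]]
side tallcap 35 [[-38.4, -32.6, 54.0], [-29.1, -23.5, 55.5], [-17.8, -13.3, 56.8]]
side tab 38 [[-121.6, -14.0, 75.6], [-113.5, 3.3, 78.0], [-106.8, 15.1, 79.5]]
side stop 26 [[94.7, -17.2, 40.8], [100.6, -3.6, 42.2], [109.4, 16.1, 43.4]]
shift mm [ 19.  102.5  66.6] turn [ 0.078 -0.078  1.569] | t 6.15 F [-1.   0.1 -0.3] gap -0.0
```

View pics/wrist5.png

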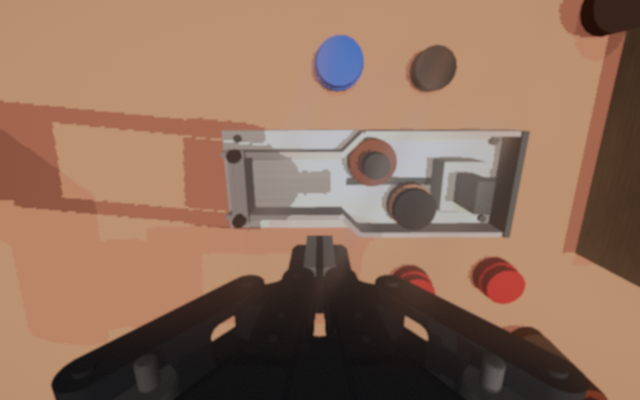

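The wrist picture (9) shows the jar at (412,207) backed clear, the tall bottle at (372,162) still at the cheek, and the follower at (465,185). Next I turn the tool 90° and go behind the tall bottle.

Request:
jog_arm(
  rows=[
    [-1,1,8,5,0.006,-0.006,0.12],
    [-1,3,17,10,0.012,-0.012,0.24],
    [-1,5,26,16,0.018,-0.018,0.36],
    [-1,6,34,22,0.024,-0.024,0.48],
    [-1,8,43,27,0.03,-0.03,0.6],
    [-1,9,51,33,0.036,-0.036,0.72],
    [-1,11,60,38,0.042,-0.042,0.84],
    [-1,12,68,44,0.048,-0.048,0.96],
    [-1,14,76,50,0.054,-0.054,1.08],
    [-1,16,84,55,0.06,-0.06,1.2],
    [-1,17,92,60,0.066,-0.066,1.32],
    [-1,19,100,66,0.072,-0.072,1.44],
  ],
)

```text
time_s: 7.15
position: [0.611, -0.0092, 0.1725]
tcp_rot: [0.998, 0.046, -0.05, -0.001]
wrist_force: [0.4, 0.8, 0.1]
finger_gap: -0.0
```

Run:
```python
from h import *
where(f); go(-.068,-.0155,.070,6,f,yaw=90)
```

```text
tip F [-70.  -13.5] z 100.3 axis [-0.099 -0.003 -0.995] F [0.4 0.8 0.1] t 7.15
shift mm [ 1.6 -1.5 30.3] turn [ 0.006 -0.005  0.123] | t 7.15 F [0.4 0.8 0.1] gap -0.0
```

Request:
jog_arm(
  rows=[
    [-1,1,-1,10,0.003,-0.002,0.06],
    [-1,1.6,-1.5,20,0.006,-0.005,0.115],
    [-1,1.6,-1.5,30,0.006,-0.005,0.123],
    [-1,1.6,-1.5,30,0.006,-0.005,0.123],
    [-1,1.6,-1.5,30,0.006,-0.005,0.123],
  ],
)

```text
time_s: 7.57
position: [0.6087, -0.0076, 0.143]
tcp_rot: [0.999, -0.012, -0.052, -0.001]
wrist_force: [0.8, -0.5, -0.2]
finger_gap: 0.004
```

Run:
```python
from h import *
where(f); go(-.068,-.0155,.0145,6,f,yaw=90)
```

```text
tip F [-67.3 -15.4] z 70.8 axis [-0.105  0.003 -0.995] F [ 0.8 -0.5 -0.2] t 7.57
shift mm [ 6.6 -0.  55.9] turn [0.001 0.    0.007] | t 7.57 F [ 0.8 -0.5 -0.2] gap 0.0
```

Request:
jog_arm(
  rows=[
    [-1,1.2,0,10,0,0,0.007],
    [-1,2.4,0,20,0,0,0.007],
    [-1,3.6,0,30,0,0,0.007],
    [-1,4.7,0,40,0,0,0.007],
    [-1,5.6,0,48,0,0,0.007],
    [-1,6.2,0,53,0,0,0.007],
    [-1,6.6,0,56,0,0,0.007],
    [-1,6.6,0,56,0,0,0.007],
    [-1,6.6,0,56,0,0,0.007],
  ],
)

```text
time_s: 8.32
position: [0.6108, -0.0076, 0.0881]
tcp_rot: [0.999, -0.016, -0.051, -0.0]
wrist_force: [-1.0, 0.5, 0.3]
finger_gap: 0.002
```

Run:
```python
from h import *
where(f); go(-.034,-.0140,.0145,6,f,yaw=90); go(.04,-.0130,.0145,6,f,yaw=90)
```

```text
tip F [-69.6 -15.5] z 15.9 axis [-0.101  0.002 -0.995] F [-1.   0.5  0.3] t 8.32
shift mm [-35.    1.5   5. ] turn [ 0.001 -0.003 -0.001] | t 8.32 F [-1.   0.5  0.3] gap 0.0
shift mm [-108.7    2.6   12.5] turn [ 0.001 -0.003 -0.001] | t 8.32 F [-1.   0.5  0.3] gap 0.0
```

Request:
jog_arm(
  rows=[
    [-1,-2,0,1.5,0,0,0],
    [-1,-5,0,2,0,0,0],
    [-1,-8,0.2,2.2,0,0,0],
    [-1,-10,0.4,2.4,0,0,0],
    [-1,-12,0.5,2.6,0,0,0],
    [-1,-14,0.6,2.8,0,0,0],
    [-1,-16,0.8,3,0,0,0],
    [-1,-18,1,3.2,0,0,0],
    [-1,-20,1,3.4,0,0,0],
    [-1,-22,1.2,3.6,0,0,0],
    [-1,-24,1.3,3.8,0,0,0],
    [-1,-26,1.4,4,0,0,0],
  ],
)

```text
time_s: 9.32
position: [0.584, -0.0081, 0.0868]
tcp_rot: [0.999, -0.016, -0.051, -0.0]
wrist_force: [0.2, -0.2, 0.1]
finger_gap: 0.001
```

Run:
```python
from h import *
where(f); go(-.02,-.0130,.0145,6,f,yaw=90)
c=shot("scene"); save(c,"scene6.png",(250,155,370,255),5)
```

```text
tip F [-42.8 -14.1] z 14.6 axis [-0.102  0.003 -0.995] F [ 0.2 -0.2  0.1] t 9.32
shift mm [-22.4   1.2   2.4] turn [ 0.001 -0.003 -0.001] | t 9.32 F [ 0.2 -0.2  0.1] gap 0.0
```

View pics/scene6.png

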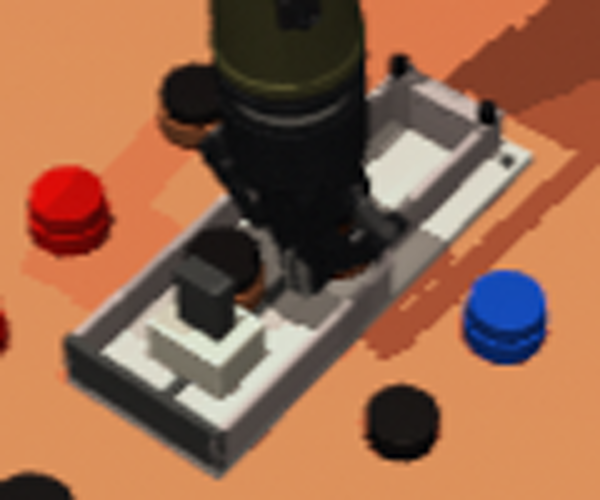

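Scene picture 10 shows the pusher behind the tall bottle, which is partly hidden at (345,265). The jar and follower are undisturbed, and the force is near zero.

Request:
jog_arm(
  rows=[
    [-1,-2,0.1,0.2,0,0,0],
    [-1,-4,0.2,0.4,0,0,0],
    [-1,-6,0.4,0.6,0,0,0],
    [-1,-8,0.5,0.8,0,0,0],
    [-1,-10,0.6,1,0,0,0],
    [-1,-12,0.7,1.2,0,0,0],
    [-1,-14,0.8,1.4,0,0,0],
    [-1,-16,0.9,1.6,0,0,0],
    [-1,-18,1,1.8,0,0,0],
    [-1,-20,1.1,2,0,0,0],
    [-1,-22,1.2,2.2,0,0,0],
    [-1,-24,1.3,2.4,0,0,0],
  ],
)

```text
time_s: 10.37
position: [0.56, -0.0087, 0.0869]
tcp_rot: [0.999, -0.016, -0.051, -0.0]
wrist_force: [0.1, 0.4, -0.1]
finger_gap: -0.002
```

Run:
```python
from h import *
where(f); go(.005,-.0130,.0145,6,f,yaw=90)
```

```text
tip F [-18.9 -12.8] z 14.7 axis [-0.101  0.002 -0.995] F [ 0.1  0.4 -0.1] t 10.37
shift mm [-23.5  -0.2   2.6] turn [ 0.001 -0.003 -0.001] | t 10.37 F [ 0.1  0.4 -0.1] gap -0.0
```

Request:
jog_arm(
  rows=[
    [-1,-2,0,0.2,0,0,0],
    [-1,-4,0.1,0.4,0,0,0],
    [-1,-6,0.1,0.6,0,0,0],
    [-1,-8,0.2,0.8,0,0,0],
    [-1,-10,0.2,1,0,0,0],
    [-1,-12,0.3,1.2,0,0,0],
    [-1,-14,0.3,1.4,0,0,0],
    [-1,-16,0.4,1.6,0,0,0],
    [-1,-18,0.4,1.8,0,0,0],
    [-1,-20,0.5,2,0,0,0],
    [-1,-22,0.5,2.2,0,0,0],
    [-1,-24,0.5,2.4,0,0,0],
  ],
)

```text
time_s: 11.37
position: [0.5359, -0.0084, 0.087]
tcp_rot: [0.999, -0.016, -0.051, -0.0]
wrist_force: [0.5, 0.3, 0.2]
finger_gap: -0.002
```

Run:
```python
from h import *
where(f); go(.028,-.0120,.0145,6,f,yaw=90)
```

```text
tip F [  5.2 -12.3] z 14.7 axis [-0.101  0.002 -0.995] F [0.5 0.3 0.2] t 11.37
shift mm [-22.4   0.4   2.5] turn [ 0.001 -0.003 -0.001] | t 11.37 F [0.5 0.3 0.2] gap -0.0
```

Request:
jog_arm(
  rows=[
    [-1,-2,0,0.2,0,0,0],
    [-1,-4,0.1,0.4,0,0,0],
    [-1,-6,0.1,0.6,0,0,0],
    [-1,-8,0.2,0.8,0,0,0],
    [-1,-10,0.2,1,0,0,0],
    [-1,-12,0.2,1.2,0,0,0],
    [-1,-14,0.3,1.4,0,0,0],
    [-1,-16,0.3,1.6,0,0,0],
    [-1,-18,0.3,1.8,0,0,0],
    [-1,-20,0.3,2,0,0,0],
    [-1,-21,0.3,2.2,0,0,0],
    [-1,-22,0.4,2.4,0,0,0],
  ],
)

```text
time_s: 12.37
position: [0.5139, -0.0081, 0.0868]
tcp_rot: [0.999, -0.016, -0.051, -0.0]
wrist_force: [-0.3, -0.3, -1.0]
finger_gap: 0.003
```

Request:
jog_arm(
  rows=[
    [-1,2,0,-0.2,0,0,0],
    [-1,6,0,-0.6,0,0,0],
    [-1,10,0,-1,0,0,0],
    [-1,8,0,-20,0,0,0],
    [-1,6,0,-45,0,0,0],
    [-1,2,0,-80,0,0,0],
    [-1,0,0,-110,0,0,0],
    [-1,0,0,-110,0,0,0],
    [-1,0,0,-110,0,0,0],
  ],
)

```text
time_s: 13.12
position: [0.5271, -0.0085, 0.1984]
tcp_rot: [0.999, -0.016, -0.048, -0.0]
wrist_force: [-0.1, 1.2, -0.6]
finger_gap: -0.0
```

```bash
cat > m.py <<'E'
from h import *
where(f)
for n in ("wrist","scene","side"):
    c=shot(n); P=cloud(c); v=c["depth"]>0
    if n=="scene": save(c,"scene_last.png",(250,155,370,255),5)
    Q=P*1000; Q[...,:2]=W2F(P,f)*1000
    dk=c["frame"].max(-1)<75
    def st(k,mm):
        if mm.sum()>3: print(n,k,mm.sum(),np.percentile(Q[mm],[3,50,97],axis=0).round(1).tolist())
    st("jar",v&(abs(Q[...,1])<44)&(abs(Q[...,2]-38)<2.5)&(Q[...,1]>-20)&(Q[...,0]>-100)&(Q[...,0]<60)&dk)
    st("tallcap",v&(abs(Q[...,1])<28)&(abs(Q[...,2]-55.5)<2)&(Q[...,0]>-60)&(Q[...,0]<89))
    st("tab",v&(abs(Q[...,1])<42)&(abs(Q[...,2]-77.5)<2)&(Q[...,0]<0)&(Q[...,0]>-160))
    st("stop",v&(abs(Q[...,1])<18)&(abs(Q[...,2]-42)<1.5)&(Q[...,0]>85)&(Q[...,0]<130))
E
python3 m.py; python3 -c "
from h import *
go(-.152,0,.120,0,f,yaw=90); go(-.152,0,.055,0,f,yaw=90)"
```

```text
tip F [ 13.6 -11.9] z 126.1 axis [-0.095  0.002 -0.995] F [-0.1  1.2 -0.6] t 13.12
wrist jar 126 [[-91.4, 2.9, 35.9], [-89.0, 20.3, 37.0], [47.3, 27.4, 38.9]]
wrist tallcap 177 [[46.3, 0.6, 53.7], [51.7, 11.5, 54.8], [63.1, 16.0, 55.9]]
wrist tab 703 [[-112.4, -13.9, 75.7], [-109.6, -0.3, 76.9], [-106.6, 13.5, 78.3]]
scene jar 142 [[-80.3, -12.4, 35.6], [-60.1, 17.2, 37.7], [56.2, 40.2, 40.3]]
scene tallcap 27 [[45.2, -5.6, 54.0], [56.8, 3.6, 56.0], [69.3, 12.7, 57.2]]
scene tab 35 [[-122.6, -14.8, 76.1], [-116.3, -2.3, 78.1], [-108.5, 14.8, 79.2]]
scene stop 25 [[94.2, -17.4, 40.7], [100.5, -0.0, 41.6], [109.1, 15.3, 43.4]]
side jar 77 [[-83.7, 13.3, 35.8], [-69.9, 26.3, 38.2], [-55.0, 41.4, 40.0]]
side tallcap 41 [[48.1, -7.0, 53.7], [58.8, 5.2, 55.5], [67.6, 17.4, 57.3]]
side tab 36 [[-121.8, -14.5, 75.8], [-114.6, -0.8, 77.8], [-107.0, 15.2, 79.2]]
side stop 25 [[94.7, -17.3, 40.8], [100.7, -1.7, 41.9], [109.3, 16.2, 43.3]]
shift mm [160.7  12.  -14.1] turn [ 0.001  0.103 -0.001] | t 13.27 F [-0.8  0.1  0. ] gap 0.0
shift mm [167.4  12.   50.6] turn [ 0.001  0.103 -0.001] | t 13.27 F [-0.8  0.1  0. ] gap 0.0
```

Request:
jog_arm(
  rows=[
    [-1,20,2,-2,0,0.02,0],
    [-1,45,4,-4,0,0.04,0],
    [-1,70,6,-6,0,0.06,0],
    [-1,95,8,-9,0,0.08,0],
    [-1,120,10,-11,0,0.09,0],
    [-1,140,12,-13,0,0.103,0],
    [-1,151,12,-13,0,0.103,0],
    [-1,151,12,-13,0,0.103,0],
    [-1,151,12,-13,0,0.103,0],
    [-1,151,12,-13,0,0.103,0],
  ],
)

```text
time_s: 14.1
position: [0.6746, -0.025, 0.1923]
tcp_rot: [1.0, -0.016, -0.001, 0.0]
wrist_force: [0.1, -0.1, 0.1]
finger_gap: 0.0
```

```bash
python3 -c "
from h import *
where(f); go(-.142,0,.055,0,f,yaw=90)"
```

```text
tip F [-141.1   -0. ] z 119.7 axis [-0.003 -0.    -1.   ] F [ 0.1 -0.1  0.1] t 14.1
shift mm [ 0.9  0.1 64.7] turn [ 0.     0.003 -0.001] | t 14.1 F [ 0.1 -0.1  0.1] gap 0.0
```

Now I lower behind the tab, then push forward slowly.

Request:
jog_arm(
  rows=[
    [-1,1,0,15,0,0,0],
    [-1,1,0,30,0,0,0],
    [-1,1,0,45,0,0,0],
    [-1,1,0,58,0,0,0],
    [-1,1,0,65,0,0,0],
    [-1,1,0,65,0,0,0],
    [-1,1,0,65,0,0,0],
    [-1,-2,0,65,0,0,0],
    [-1,-4,0,65,0,0,0],
    [-1,-6,0,65,0,0,0],
  ],
)

```text
time_s: 14.93
position: [0.6704, -0.025, 0.1299]
tcp_rot: [1.0, -0.016, 0.001, 0.0]
wrist_force: [0.1, 0.2, 0.2]
finger_gap: -0.005
```

Request:
jog_arm(
  rows=[
    [-1,-2,0,0,0,0,0],
    [-1,-4,0,0,0,0,0],
    [-1,-6,0,0,0,0,0],
    [-1,-8,0,0,0,0,0],
    [-1,-10,0,0,0,0,0],
    [-1,-12,0,0,0,0,0],
    [-1,-14,0,0,0,0,0],
    [-1,-16,0,0,0,0,0],
    [-1,-18,0,0,0,0,0],
    [-1,-20,0,0,0,0,0],
    [-1,-22,0,0,0,0,0],
    [-1,-24,0,0,0,0,0],
  ],
)

```text
time_s: 15.93
position: [0.6462, -0.0244, 0.1291]
tcp_rot: [1.0, -0.016, 0.001, 0.0]
wrist_force: [4.3, -0.4, 2.6]
finger_gap: -0.002
```

```bash
python3 -c "
from h import *
where(f); go(-.08,0,.055,0,f,yaw=90)"
```

```text
tip F [-113.1    0.3] z 56.5 axis [ 0.002 -0.001 -1.   ] F [ 4.3 -0.4  2.6] t 15.93
shift mm [-32.9  -0.2   1.4] turn [ 0.001 -0.002 -0.001] | t 15.93 F [ 4.3 -0.4  2.6] gap -0.0
```

Request:
jog_arm(
  rows=[
    [-1,-2,0,0.2,0,0,0],
    [-1,-4,0,0.4,0,0,0],
    [-1,-6,0,0.6,0,0,0],
    [-1,-8,0,0.8,0,0,0],
    [-1,-10,0,1,0,0,0],
    [-1,-12,0,1,0,0,0],
    [-1,-14,0,1,0,0,0],
    [-1,-16,0,1,0,0,0],
    [-1,-18,0,1,0,0,0],
    [-1,-20,0,1,0,0,0],
    [-1,-22,0,1,0,0,0],
    [-1,-24,0,1,0,0,0],
  ],
)

```text
time_s: 16.93
position: [0.6221, -0.0236, 0.1277]
tcp_rot: [1.0, -0.016, 0.001, 0.0]
wrist_force: [4.9, -1.6, 0.9]
finger_gap: 0.0
```

Request:
jog_arm(
  rows=[
    [-1,-1,0,0,0,0,0],
    [-1,-2,0,0,0,0,0],
    [-1,-3,0,0,0,0,0],
    [-1,-4,0,0,0,0,0],
    [-1,-5,0,0,0,0,0],
    [-1,-6,0,0,0,0,0],
    [-1,-7,0,0,0,0,0],
    [-1,-8,0,0,0,0,0],
    [-1,-9,0,0,0,0,0],
    [-1,-10,0,0,0,0,0],
    [-1,-11,0,0,0,0,0],
    [-1,-12,0,0,0,0,0],
  ],
)

```text
time_s: 17.93
position: [0.6102, -0.0232, 0.1277]
tcp_rot: [1.0, -0.016, 0.001, 0.0]
wrist_force: [4.1, -1.9, 0.8]
finger_gap: 0.001
```

```bash
python3 m.py; python3 -c "
from h import *
go(-.05,0,.055,0,f,yaw=90)"
```

```text
tip F [-76.9   0.2] z 55.1 axis [ 0.001 -0.001 -1.   ] F [ 4.1 -1.9  0.8] t 17.93
wrist jar 160 [[-19.0, -2.9, 36.1], [-13.3, 0.1, 37.1], [-7.6, 3.0, 38.2]]
wrist tab 277 [[-88.1, -12.7, 75.8], [-84.0, 0.2, 77.4], [-51.6, 12.7, 79.3]]
scene jar 49 [[-61.4, -9.4, 35.9], [-6.7, 7.3, 37.6], [49.9, 29.8, 39.9]]
scene tallcap 34 [[-52.7, -13.5, 54.0], [55.1, 2.3, 55.8], [68.5, 16.0, 57.3]]
scene tab 6 [[-88.2, -13.0, 75.9], [-82.4, -7.9, 77.0], [-76.0, 11.9, 78.3]]
scene stop 28 [[93.2, -15.8, 40.7], [102.0, -1.1, 41.8], [109.4, 15.9, 43.4]]
side jar 91 [[-29.3, -3.2, 35.9], [-13.1, 14.0, 37.9], [2.2, 29.5, 40.2]]
side tallcap 46 [[-52.0, -7.8, 53.7], [56.2, 4.7, 55.6], [67.8, 15.5, 57.1]]
side tab 44 [[-74.0, -12.6, 75.8], [-58.3, 2.7, 77.8], [-50.2, 14.1, 79.2]]
side stop 29 [[94.8, -13.8, 40.6], [100.6, -3.3, 41.9], [109.4, 16.1, 43.2]]
shift mm [-26.5  -0.1   0.1] turn [ 0.001 -0.001 -0.001] | t 18.08 F [ 4.5 -2.1  2.6] gap 0.0
```

View pics/scene_last.png

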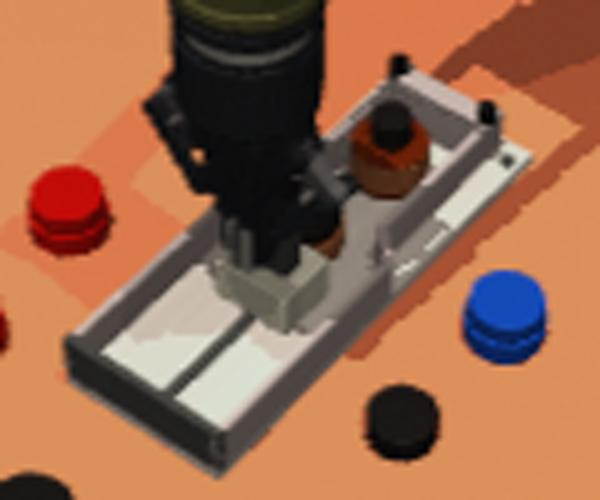

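Picture 11 shows the tall bottle standing in the lane at (390,150) and the jar entering the throat at (320,230), behind it and ahead of the follower. I'll continue slowly.

Request:
jog_arm(
  rows=[
    [-1,-2,0,0,0,0,0],
    [-1,-4,0,0,0,0,0],
    [-1,-6,0,0,0,0,0],
    [-1,-8,0,0,0,0,0],
    [-1,-10,0,0,0,0,0],
    [-1,-12,0,0,0,0,0],
    [-1,-14,0,0,0,0,0],
    [-1,-16,0,0,0,0,0],
    [-1,-18,0,0,0,0,0],
    [-1,-20,0,0,0,0,0],
    [-1,-21,0,0,0,0,0],
    [-1,-22,0,0,0,0,0],
  ],
)

```text
time_s: 19.08
position: [0.5881, -0.0225, 0.1277]
tcp_rot: [1.0, -0.016, 0.001, 0.0]
wrist_force: [4.7, -2.7, 1.0]
finger_gap: -0.003
```

Request:
jog_arm(
  rows=[
    [-1,-1,0,0,0,0,0],
    [-1,-2,0,0,0,0,0],
    [-1,-3,0,0,0,0,0],
    [-1,-4,0,0,0,0,0],
    [-1,-5,0,0,0,0,0],
    [-1,-6,0,0,0,0,0],
    [-1,-7,0,0,0,0,0],
    [-1,-8,0,0,0,0,0],
    [-1,-9,0,0,0,0,0],
    [-1,-10,0,0,0,0,0],
    [-1,-11,0,0,0,0,0],
    [-1,-11,0,0,0,0,0],
  ],
)

```text
time_s: 20.08
position: [0.5771, -0.0222, 0.1277]
tcp_rot: [1.0, -0.016, 0.001, 0.0]
wrist_force: [3.8, -2.8, 1.1]
finger_gap: 0.001
```

```bash
python3 m.py
```

```text
tip F [-43.8   0.2] z 55.1 axis [ 0.001 -0.001 -1.   ] F [ 3.8 -2.8  1.1] t 20.08
wrist jar 159 [[13.9, -3.0, 35.9], [20.0, -0.3, 37.1], [25.6, 3.0, 38.1]]
wrist tab 285 [[-55.2, -12.7, 75.7], [-50.9, 0.2, 77.4], [-18.2, 12.3, 79.3]]
scene jar 57 [[-27.5, -15.0, 35.8], [19.3, -7.6, 38.3], [58.5, 23.4, 40.3]]
scene tallcap 36 [[-45.3, -12.2, 53.8], [62.0, 3.3, 55.9], [73.8, 15.7, 57.3]]
scene tab 10 [[-55.6, -12.5, 75.9], [-51.5, -5.5, 77.6], [-43.4, 10.5, 78.6]]
scene stop 28 [[93.7, -17.0, 40.7], [100.9, 0.4, 41.8], [108.8, 15.4, 43.2]]
side jar 99 [[4.3, -10.3, 35.8], [20.1, 6.8, 38.2], [34.3, 23.5, 40.2]]
side tallcap 38 [[-24.2, -3.2, 53.9], [61.9, 7.0, 55.9], [73.0, 15.8, 57.0]]
side tab 37 [[-47.0, -12.7, 75.9], [-25.5, 2.6, 77.7], [-17.2, 13.5, 79.2]]
side stop 32 [[94.8, -17.2, 40.8], [100.6, -2.3, 41.7], [109.4, 15.5, 43.2]]
```

Request:
jog_arm(
  rows=[
    [-1,-0.5,0,0,0,0,0],
    [-1,-1,0,0,0,0,0],
    [-1,-1.5,0,0,0,0,0],
    [-1,-2,0,0,0,0,0],
    [-1,-2.5,0,0,0,0,0],
    [-1,-3,0,0,0,0,0],
    [-1,-3.5,0,0,0,0,0],
    [-1,-4,0,0,0,0,0],
    [-1,-4.5,0,0,0,0,0],
    [-1,-5,0,0,0,0,0],
  ],
)

```text
time_s: 21.07
position: [0.5725, -0.0219, 0.1277]
tcp_rot: [1.0, -0.016, 0.001, 0.0]
wrist_force: [4.2, -3.4, 1.0]
finger_gap: 0.002
```

Request:
jog_arm(
  rows=[
    [-1,-0.3,0,0,0,0,0],
    [-1,-0.6,0,0,0,0,0],
    [-1,-0.9,0,0,0,0,0],
    [-1,-1.2,0,0,0,0,0],
    [-1,-1.2,0,0,0,0,0],
  ],
)

```text
time_s: 21.48
position: [0.5712, -0.0219, 0.1277]
tcp_rot: [1.0, -0.016, 0.001, 0.0]
wrist_force: [3.7, -2.7, 1.2]
finger_gap: -0.001
```

Request:
jog_arm(
  rows=[
    [-1,-0.3,0,0,0,0,0],
    [-1,-0.6,0,0,0,0,0],
    [-1,-0.9,0,0,0,0,0],
    [-1,-1.0,0,0,0,0,0],
  ],
)

```text
time_s: 21.82
position: [0.5702, -0.0219, 0.1277]
tcp_rot: [1.0, -0.016, 0.001, 0.0]
wrist_force: [4.9, -2.5, 0.7]
finger_gap: 0.004
```

Request:
jog_arm(
  rows=[
    [-1,-0.3,0,0,0,0,0],
    [-1,-0.6,0,0,0,0,0],
    [-1,-0.8,0,0,0,0,0],
    [-1,-0.8,0,0,0,0,0],
  ],
)

```text
time_s: 22.15
position: [0.5697, -0.0218, 0.1277]
tcp_rot: [1.0, -0.016, 0.001, 0.0]
wrist_force: [5.5, -2.1, -0.2]
finger_gap: -0.001
```

Request:
jog_arm(
  rows=[
    [-1,-0.2,0,0,0,0,0],
    [-1,-0.4,0,0,0,0,0],
    [-1,-0.4,0,0,0,0,0],
    [-1,-0.4,0,0,0,0,0],
  ],
)

```text
time_s: 22.48
position: [0.5697, -0.0218, 0.1277]
tcp_rot: [1.0, -0.016, 0.002, 0.0]
wrist_force: [5.6, -2.3, -0.3]
finger_gap: 0.003
```

```bash
python3 m.py | grep -v stop
```

```text
tip F [-36.5   0.1] z 55.1 axis [ 0.003 -0.001 -1.   ] F [ 5.6 -2.3 -0.3] t 22.48
wrist jar 160 [[21.4, -3.1, 36.2], [27.3, -0.1, 37.1], [32.9, 2.9, 38.3]]
wrist tab 282 [[-47.7, -12.7, 75.7], [-43.4, -0.4, 77.3], [-10.9, 12.5, 79.4]]
scene jar 49 [[-13.8, -13.8, 35.8], [22.0, -7.2, 37.8], [53.7, 27.2, 40.0]]
scene tallcap 41 [[-24.8, -14.5, 53.8], [68.3, 1.6, 55.4], [83.4, 14.4, 57.4]]
scene tab 11 [[-48.9, -14.1, 75.7], [-43.3, -7.2, 77.9], [-35.0, 8.8, 79.3]]
side jar 99 [[10.8, -11.7, 35.8], [25.0, 6.3, 37.8], [42.5, 22.7, 40.1]]
side tallcap 43 [[-11.9, -5.3, 53.8], [70.6, 6.6, 55.1], [82.0, 15.5, 57.3]]
side tab 40 [[-38.1, -12.5, 75.9], [-17.3, 5.1, 77.6], [-10.6, 14.9, 79.4]]
```

Request:
jog_arm(
  rows=[
    [-1,-0.3,0,0,0,0,0],
    [-1,-0.6,0,0,0,0,0],
    [-1,-1,0,0,0,0,0],
    [-1,-1,0,0,0,0,0],
  ],
)

```text
time_s: 22.97
position: [0.5695, -0.0218, 0.1277]
tcp_rot: [1.0, -0.016, 0.002, 0.0]
wrist_force: [6.7, -1.9, -2.4]
finger_gap: -0.001
```

Request:
jog_arm(
  rows=[
    [-1,-0.3,0,0,0,0,0],
    [-1,-0.6,0,0,0,0,0],
    [-1,-1,0,0,0,0,0],
    [-1,-1,0,0,0,0,0],
  ],
)

```text
time_s: 23.3
position: [0.5693, -0.0218, 0.1278]
tcp_rot: [1.0, -0.016, 0.003, 0.0]
wrist_force: [8.3, -3.1, -3.2]
finger_gap: 0.003
```

Request:
jog_arm(
  rows=[
    [-1,-0.4,0,0,0,0,0],
    [-1,-0.8,0,0,0,0,0],
    [-1,-1.2,0,0,0,0,0],
    [-1,-1.6,0,0,0,0,0],
    [-1,-2,0,0,0,0,0],
    [-1,-2,0,0,0,0,0],
  ],
)

```text
time_s: 23.8
position: [0.5689, -0.0218, 0.1278]
tcp_rot: [1.0, -0.016, 0.005, 0.0]
wrist_force: [12.8, -2.5, -6.7]
finger_gap: 0.001
```

Request:
jog_arm(
  rows=[
    [-1,-0.4,0,0,0,0,0],
    [-1,-0.8,0,0,0,0,0],
    [-1,-1,0,0,0,0,0],
    [-1,-1,0,0,0,0,0],
  ],
)

```text
time_s: 24.13
position: [0.5688, -0.0218, 0.1279]
tcp_rot: [1.0, -0.016, 0.006, 0.0]
wrist_force: [14.2, -2.7, -8.3]
finger_gap: 0.003
```

Request:
jog_arm(
  rows=[
    [-1,-0.4,0,0,0,0,0],
    [-1,-0.7,0,0,0,0,0],
    [-1,-0.7,0,0,0,0,0],
    [-1,-0.7,0,0,0,0,0],
    [-1,-0.7,0,0,0,0,0],
    [-1,-0.7,0,0,0,0,0],
  ],
)

```text
time_s: 24.63
position: [0.5687, -0.0218, 0.128]
tcp_rot: [1.0, -0.016, 0.006, 0.0]
wrist_force: [15.6, -1.9, -9.0]
finger_gap: 0.001
```

Firm at 15.6 N, which leaves about 11.6 N on the jar, with no further travel. Now I release.

Request:
jog_arm(
  rows=[
    [-1,1,0,0,0,0,0],
    [-1,2,0,0,0,0,0],
    [-1,4,0,0,0,0,0],
    [-1,6,0,0,0,0,0],
    [-1,10,0,0,0,0,0],
    [-1,15,0,0,0,0,0],
    [-1,22,0,0,0,0,0],
    [-1,22,0,-10,0,0,0],
    [-1,22,0,-40,0,0,0],
    [-1,22,0,-80,0,0,0],
    [-1,22,0,-120,0,0,0],
    [-1,22,0,-120,0,0,0],
  ],
)

```text
time_s: 25.63
position: [0.5889, -0.0224, 0.2565]
tcp_rot: [1.0, -0.016, 0.008, 0.001]
wrist_force: [1.8, -0.1, 0.8]
finger_gap: -0.004
```

Request:
jog_arm(
  rows=[
    [-1,30,0,0,0,0,0],
    [-1,60,0,0,0,0,0],
    [-1,60,0,0,0,0,0],
    [-1,60,0,0,0,0,0],
  ],
)

```text
time_s: 25.97
position: [0.6459, -0.024, 0.2479]
tcp_rot: [1.0, -0.016, 0.001, 0.0]
wrist_force: [-1.1, -0.7, -1.1]
finger_gap: -0.001
```

```bash
python3 m.py; python3 -c "
from h import *
c=shot('side'); a=cv2.imread('pics/scene_last.png'); save(c,'t.png',(262,180,382,270),5); b=cv2.imread('pics/t.png')
cv2.imwrite('pics/final.png',cv2.resize(np.hstack([a[:450],b]),(800,300)))"
```

```text
tip F [-1.126e+02 -1.000e-01] z 175.3 axis [ 0.002 -0.001 -1.   ] F [-1.1 -0.7 -1.1] t 25.97
wrist jar 88 [[32.7, -5.2, 36.1], [38.9, 0.5, 37.1], [45.4, 5.1, 38.0]]
scene jar 94 [[-12.3, -14.0, 35.7], [28.8, 0.3, 37.9], [49.8, 24.9, 40.3]]
scene tallcap 51 [[-26.3, -14.2, 53.7], [63.7, 2.7, 55.8], [81.1, 14.9, 57.2]]
scene tab 39 [[-25.6, -13.6, 75.7], [-19.0, 1.1, 77.9], [-9.9, 14.4, 79.0]]
scene stop 23 [[90.0, -15.9, 40.7], [101.4, -3.3, 41.4], [110.3, 15.5, 43.2]]
side jar 86 [[11.1, -9.6, 35.7], [25.4, 7.5, 38.0], [40.1, 23.1, 40.2]]
side tallcap 35 [[-13.9, -4.5, 53.6], [70.7, 7.3, 55.3], [82.0, 16.8, 57.3]]
side tab 35 [[-23.1, -11.9, 76.0], [-17.0, 1.1, 77.3], [-10.4, 14.3, 79.2]]
side stop 31 [[94.7, -16.3, 40.6], [103.5, -0.2, 42.3], [109.5, 15.8, 43.3]]
```

View pics/final.png

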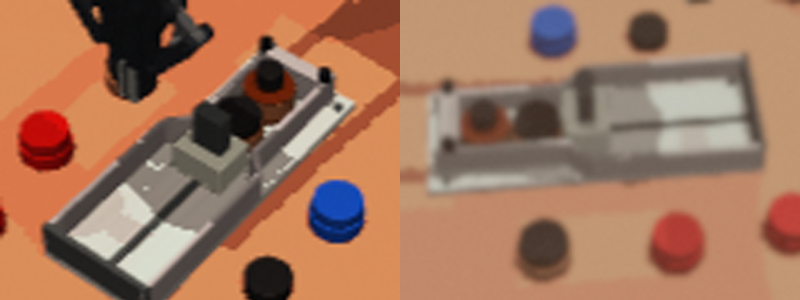

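The final picture (12) shows the tall bottle against the end stop at (268,80) left and (483,120) right. The jar is behind it, the follower is against the jar, and the gripper is clear. Handing in.

```bash
python3 -c "
from h import *
print(order.job_done())"
```

```text
the job is handed in; nothing more can be done
None
```

The job is done and handed in at about 26 s of the 62 s allowed; no verdict was reported.

- **Freeing the jam:** I pushed the squat jar straight back about 40 mm from the lane, using the closed fingertips. The follower moved back with it, at about 4 N.
- **Tall bottle:** I slid it past the jar into the lane, pushing low from behind. The forces stayed within sensor noise.
- **Jar and follower:** I pushed the follower tab from behind until the jar went in after the bottle. I then pressed to 15.6 N at the wrist, which is about 11.6 N on the jar after the 4 N of friction. There was no further travel, so I backed off and lifted away.

The last camera check, in feeder axes:

| Item | Measured x (mm) |
|---|---|
| Follower face | about +3 (allowed −4 to +20) |
| Jar centre | about 26 |
| Tall bottle centre | about 71 |
| End stop inner face | about 94 |

These agree with a tight pair to within about 2 mm. Both containers are standing, and the neighbouring things visible in the last crops (blue, red and spare jars, loose cap) look unmoved. The shop bottles, white bottle, tape roll and screwdriver are outside those crops, so I did not re-check them.

**Checks that disagreed:**
- My first automatic fit of the feeder's x position varied by 15 mm between cameras, so I set it from the back wall, follower tab and bottle caps instead.
- In the last check the scene camera's cap readings mixed in parts of other objects, so I relied on the side camera for the bottle and jar.
- While pressing, the wrist also read about 9 N downward on the tool, so the 11.6 N on the jar is an estimate.

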